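Lock the bayonet filler cap on the gearbox

TASK

Close the gearbox: put the loose filler cap into the filler neck, feel for the entry slots, press it in against the spring and twist it clockwise about a quarter turn until it clicks up into its locking notches, then let go. Press and twist gently, never forcing it (a light push is enough; 60 N would damage it), and leave the parts lying round it alone.

Things in the scene. Friction and masses are not known exactly. Their poses are not given: they have to be found in the camera images.
- cap_center (a point): Loose bayonet cap of dark steel, about 0.15 kg, 52 mm high, standing upright on the bench, grip bar up. This point is on its axis, 26 mm above its underside; the top of its flange (62 mm in diameter, 6 mm thick) is 0.5 mm higher. Its x axis runs along the bar and through the lugs; a half turn makes no difference.
- cap_bar (a point): Centre of the cap's grip bar, to be pinched from above: 46 mm long along the cap's x axis, 14 mm thick along y, 26 mm high, standing on the flange. 13.5 mm above cap_center.
- cap_foot (a point): Centre of the cap's underside, 26 mm below cap_center. Its stem is 40 mm in diameter and 20.5 mm long; the lowest 6 mm taper to 32 mm. Two lugs on opposite sides along x, 9 mm wide, reach 26 mm from the axis and span 6 to 12 mm above this point.
- neck_mouth (a point): Centre of the top face of the aluminium filler neck (72 mm wide, bore 43 mm, lip 6 mm thick), 90 mm above the bench. Two opposite 11.8 mm slots admit the lugs with the bar about 75 degrees anticlockwise (from above) from this x axis; but the neck is screwed in at an unmarked angle: the true entry is anywhere within 24 degrees either side. Feel for it: off the slots the lugs rest on the lip.
- neck_spring (a point): Top of the sprung plunger inside the neck when free, 11 mm below neck_mouth. A cap with lugs on the lip has cap_center 20 mm above neck_mouth. Within 3 degrees of the slots it drops freely to 15 mm; then the spring resists, 4 N rising to 8 N. At 5.5 (flange on the lip) to 8 mm the lugs are under the lip and it can turn clockwise; a stop blocks anticlockwise.
- neck_locked (a point): Where cap_center stands when locked: 11.5 mm above neck_mouth. The locking notches are 75 degrees clockwise from the true entry, with a stop 3 degrees beyond; there the spring lifts the cap 3.5 mm into them. The bar then lies within about 28 degrees of this x axis. Same axes as neck_mouth.
- gearbox: The grey gearbox casing, 164 x 124 mm on its foot, 60 mm high, fixed; origin under its middle, on the bench; the filler neck stands on its middle, same axis and yaw as neck_mouth. A short shaft stub points along its -x.
- bearing: Ball bearing, 62 mm in diameter, 16 mm high, lying on the bench; origin at the centre of its underside. A bystander.
- bushing: Bronze bush, 40 mm in diameter, 50 mm high, standing; origin at the centre of its underside. A bystander.
- ball_valve: Brass ball valve with a yellow lever, 34 x 104 x 56 mm; origin at the centre of its underside. A bystander.

How it is judged:
On the way, in this order (a step that is already met when the one before it is completed fails the run):
1. the cap is lifted off the bench, above the neck's height (height (world z) of cap_center above 0.11 m), for 0.1 s.
2. the cap is pressed into the neck, its lugs below the lip (z of cap_center in the frame of neck_mouth below 0.009 m and horizontal distance between cap_center and neck_mouth below 0.005 m), for 0.1 s.
At the end, for the whole second after the job is handed in: The cap sits locked in the neck: its centre point 9.8 to 13.2 mm above the mouth (lugs up in the notches), within 4 mm of the neck's axis, bar within 0.55 rad of the x axis of the neck mouth, upright within 0.09 rad, and at rest (z of cap_center in the frame of neck_mouth between 0.0098 and 0.0132 m and horizontal distance between cap_center and neck_mouth below 0.004 m and angle between the x axis of cap_center and the x axis of neck_mouth, either way round below 0.55 rad and angle between cap_center's own z axis and vertical below 0.09 rad and linear speed of cap below 0.02 m/s); the robot touches nothing.
It fails at once if the cap is forced against the gearbox or its neck with more than 60 N (contact force between cap and gearbox above 60 N).
It fails at once if the bearing, the bush or the ball valve is moved more than 20 mm (distance of any of bearing, bushing, ball_valve from where it was at the start of the episode above 0.02 m).
It also fails if it takes over 72 s, if anything falls off the work surface, if the arm or the gripper's body presses on something with over 40 N, if the wrist force passes 120 N, or if a joint passes its speed limit or range.

ROBOT

A 6-joint arm with a two-finger parallel gripper is mounted at the origin on a cart in front of the work surface, level with it; the furniture and walls round the work are solid. World frame = base frame: x ahead of the robot, y to its left, z up, the work surface at z = 0. Lengths are in m, angles in rad, forces in N, time in s.
With the tool pointing down it reaches from about 0.25 to 0.775 m from the base axis. Payload 4 kg.
Tool frame: the origin (TCP) lies on the mounting face of the last link; the fingertips stand 199 mm ahead of it and the grasp point (between the pads) lies 180 mm ahead of it; z points along the fingers, y is the line along which they close (so a half turn about z gives the same grasp; the last joint's range is limited). The gripper opens to 94 mm and grips with 3 to 60 N. Pads are 16 mm wide; open, the fingers measure 119 mm over their backs; the gripper's body (75 mm by 177 mm) begins 78 mm behind the grasp point.
Start: joints at [1.178, 0.087, 1.371, -0, 1.684, -0.103], TCP at [0.157, 0.527, 0.405] pointing down, gripper open.
Joint ranges: [-3.1, 3.1], [-0.76, 2.03], [0.27, 2.55], [-1.08, 4.22], [0.17, 2.65], [-2.57, 2.57]. Speed limits (rad/s): [2.79, 2.79, 3.14, 3.14, 3.14, 3.14].

INTERFACE

Orientations are given as a unit quaternion [w, x, y, z].
In Python, from workcell import bot gives the robot as it stands. The module is installed in compiled form; this text tells all that it offers.
- The arm moves only by the tool carry_out, never from a script. Its argument "deltas" is text: rows parted by semicolons, each of 7 numbers parted by spaces: the shift along the world's x, y, z in m, then the turn, a rotation vector about the world's x, y, z in units of 5 degrees (1.0 is 5 degrees), then the finger opening in m, from 0 to 0.094. A call has 1 to 20 rows; each row shifts and turns the commanded pose from where the row before left it; what a row does not reach is not made up. A row lasts 1/10 s, in which the tool goes at most 50 mm and 8.59 degrees, less where a joint would pass 70% of its speed; a pose out of reach is approached as far as the arm can. A call is refused whole if a number of a shift passes 0.05 or a number of a turn 1, either way. A call with a gripper value outside its range is refused whole. The fingers move at their own pace and stop on an object; "grip_force" is the grip in N (left out, the last holds). Time passes only in rows, so rows that do not move let the fingers close. It gives the time, the measured TCP pose, the force, the opening and the grip force at its end, in the units of the state.
- bot.observe(): the state, without advancing time (a new reading comes with each control period).
- bot.capture(name): name is "scene" or "top" or "wrist"; returns the picture (384x512x3 uint8, red, green, blue); there is no depth.
- bot.calibration(name): a dict with "fx", "fy", "cx", "cy" (pixels), "R" (3x3) and "t" (3): a world point X has camera coordinates R X + t. Camera axes: x right, y down, z forward; pixel columns grow to the right and rows downward; lengths in m; the calibration is good to about 2 mm. A picture is of the moment at which its call begins: read the wrist's pose just before it. calibration takes no time and is no camera call; for the wrist camera it gives the pose at the moment of the call.
- bot.sign_off(): hands the job in; it is judged then, once.
Trained networks look in the newest picture that a camera, given by its name, has taken for a name from the list of things; names that differ only in an ending like _2 or _b are one class to them, and where a whole thing is asked for, a point or a joint stands for the part that bears it (a point fixed in the world has none). Each returns a list of dicts, best first, with "p" (0 to 1); they miss things now and then, are a little off and sometimes report something else, mostly with a low value. They report only what shows in the picture. A call takes as long as a camera call.
- bot.regions_of(target, camera): "pixels" (384x512 bool, what is visible of it) and "bbox" ([left, top, right, bottom] in pixels, round what is visible of it).
The state is a dict: "time_s": time; "joint_pos": joint angles; "qvel": joint speeds; "joint_torque": joint torques, N m; "tool_pos": TCP position; "eef_rot": TCP orientation; "wrist_force": force on the tool from outside, world axes, zero at the start; "torque": the same for the moment, N m; "gripper_width": finger opening in m; "grip_force": force on a finger pad.
Only numpy, scipy, OpenCV 4.12 (cv2) and the standard library are available. Lean on these libraries where they do the work, as an engineer would, in place of code of your own. Each camera call takes 0.05 s, during which the arm holds its last target. There are 200 camera calls.

## Working session

There is one attempt and no reset: what is moved stays moved. The work goes in short steps, Python scripts to look and compute and a tool call to move; the robot and the scene stay as the last step left them, time stands still between calls to the robot, and variables do not carry over. Pictures are saved under pics/ and viewed, at most 10 in all, crops included, and the job is handed in when it is done.

Besides the shell and the picture viewer there is one more tool, called after "Emit:" as name(argument=value, ...) on one line, values as JSON. carry_out: Moves the arm, as the interface text tells. Its arguments: {"type":"object","properties":{"deltas":{"type":"string"},"grip_force":{"type":"number"}},"required":["deltas"]}

```bash
mkdir -p pics; cat > h.py <<'E'
import numpy as np, cv2
from workcell import bot
def ray(c,u,v,z):
    R=np.array(c["R"]);t=np.array(c["t"])
    d=R.T@np.array([(u-c["cx"])/c["fx"],(v-c["cy"])/c["fy"],1.]);o=-R.T@t
    return o+d*(z-o[2])/d[2]
def proj(c,X):
    p=np.array(c["R"])@np.array(X)+np.array(c["t"])
    return p[0]/p[2]*c["fx"]+c["cx"],p[1]/p[2]*c["fy"]+c["cy"]
def snap(n,f):
    c=bot.calibration(n);im=bot.capture(n);cv2.imwrite(f"pics/{f}.png",cv2.cvtColor(im,cv2.COLOR_RGB2BGR));return c,im
E
python3 - <<'E'
from h import *
s=bot.observe();print(s["tool_pos"],s["eef_rot"],s["wrist_force"])
a=[]
for n in("scene","top"):
    c,im=snap(n,n+"0");a.append(im)
    print(n,-np.array(c["R"]).T@c["t"],c["fx"])
    for k in("cap_center","gearbox","neck_mouth","bearing","bushing","ball_valve"):
        for d in bot.regions_of(k,n)[:2]:
            m=d["pixels"];ys,xs=np.nonzero(m);print(k,round(d["p"],2),d["bbox"],xs.mean().round(1),ys.mean().round(1),ray(c,xs.mean(),ys.mean(),.02).round(3))
cv2.imwrite("pics/both.png",cv2.cvtColor(np.vstack(a),cv2.COLOR_RGB2BGR)[:, :])
E
```

```text
[0.15710761 0.52696186 0.40353263] [-2.69798500e-04  1.44384746e-01  9.89521039e-01 -1.04247524e-03] [ 0.4905913  -1.30954359 -0.4624397 ]
scene [-0.10171214 -0.55543659  0.8057838 ] 409.56987375899183
cap_center 0.64 [152.7, 171.3, 172.6, 192.6] 161.2 181.9 [0.509 0.257 0.02 ]
gearbox 0.82 [276.3, 191.9, 347.1, 254.8] 312.5 223.7 [ 0.626 -0.207  0.02 ]
neck_mouth 0.92 [276.4, 192.5, 348.6, 254.8] 312.1 223.6 [ 0.626 -0.206  0.02 ]
bearing 0.49 [242.2, 170.9, 259.3, 185.5] 249.8 177.7 [0.686 0.052 0.02 ]
bushing 0.61 [197.6, 212.8, 202.3, 220.1] 198.5 213.0 [0.474 0.071 0.02 ]
ball_valve 0.89 [361.3, 248.0, 405.2, 273.1] 378.8 260.6 [ 0.611 -0.406  0.02 ]
top [ 0.40747035 -0.10113633  1.49289265] 447.19889693460317
cap_center 0.85 [141.2, 216.3, 160.8, 233.9] 151.9 226.1 [0.512 0.258 0.02 ]
gearbox 0.79 [265.5, 163.5, 316.7, 215.7] 290.7 189.0 [ 0.628 -0.203  0.02 ]
neck_mouth 0.68 [267.0, 161.8, 311.2, 216.9] 290.3 189.0 [ 0.628 -0.202  0.02 ]
bearing 0.73 [201.3, 157.0, 218.5, 181.8] 210.4 169.1 [0.7   0.064 0.02 ]
bushing 0.52 [212.6, 236.2, 225.5, 249.7] 217.1 242.0 [0.456 0.043 0.02 ]
ball_valve 0.64 [340.4, 184.9, 374.6, 198.4] 353.1 193.9 [ 0.608 -0.409  0.02 ]
```

View pics/top0.png

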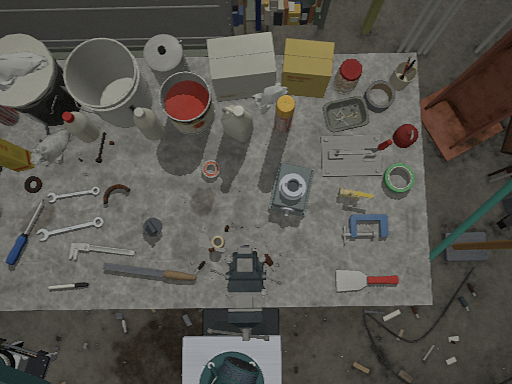

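View pics/scene0.png

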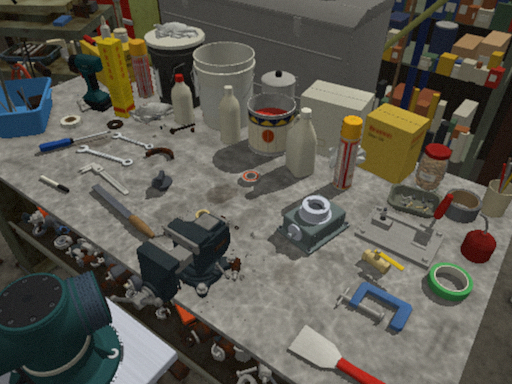

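The cap is at (152,227) in the top view and the neck at (291,187). The two views agree on both, so I'll move above the cap.

Emit:
carry_out(deltas="0.034 -0.027 0 0 0 0 0.094;0.034 -0.027 0 0 0 0 0.094;0.034 -0.027 0 0 0 0 0.094;0.034 -0.027 0 0 0 0 0.094;0.034 -0.027 0 0 0 0 0.094;0.034 -0.027 0 0 0 0 0.094;0.034 -0.027 0 0 0 0 0.094;0.034 -0.027 0 0 0 0 0.094;0.034 -0.027 0 0 0 0 0.094;0.034 -0.027 0 0 0 0 0.094;0 0 0 0 0 0 0.094;0 0 0 0 0 0 0.094")

```text
time_s: 1.9
tool_pos: [0.4977, 0.2565, 0.4043]
eef_rot: [-0.001, 0.145, 0.989, 0.0]
wrist_force: [-0.3, 0.2, 0.1]
gripper_width: 0.0944
grip_force: 0.0
```

```bash
python3 - <<'E'
from h import *
s=bot.observe();print(s["time_s"],s["tool_pos"],s["eef_rot"],s["joint_pos"])
c,im=snap("wrist","w1");print(-np.array(c["R"]).T@c["t"],c["fx"])
for k in("cap_center","cap_bar"):
  for d in bot.regions_of(k,"wrist")[:2]:
    m=d["pixels"];ys,xs=np.nonzero(m);print(k,d["p"],d["bbox"],ray(c,xs.mean(),ys.mean(),.03).round(4))
E
```

```text
1.9 [0.49769133 0.25645585 0.40434091] [-5.92743515e-04  1.45384973e-01  9.89374980e-01  7.98075318e-05] [ 3.74341587e-01  1.09637394e-01  1.34703264e+00  7.32638850e-04
  1.68587190e+00 -9.04566772e-01]
[0.41884669 0.2801376  0.38406501] 272.1159977955822
cap_center 0.55 [236.1, 154.9, 284.7, 202.1] [0.5056 0.2569 0.03  ]
cap_bar 0.8 [236.1, 156.5, 283.0, 202.4] [0.5057 0.2569 0.03  ]
```

View pics/w1.png

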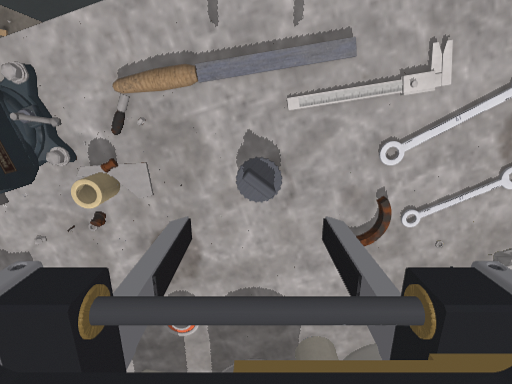

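The cap is at (259,179), with its bar running from about (247,166) to (276,194). I'll rectify the view at bar height to measure the bar's centre and yaw.

```bash
python3 - <<'E'
from h import *
im=cv2.imread("pics/w1.png");c=bot.calibration("wrist")
S=.2/1000 # 0.2mm/px
x0,y0=.508,.257;N=500
w=lambda z:cv2.getPerspectiveTransform(np.float32([[0,0],[N,0],[N,N],[0,N]]),np.float32([proj(c,[x0+dx*N*S/2,y0+dy*N*S/2,z]) for dx,dy in((1,1),(1,-1),(-1,-1),(-1,1))]))
o=cv2.warpPerspective(im,np.linalg.inv(np.eye(3)) @ w(.052),(N,N),flags=cv2.INTER_CUBIC|cv2.WARP_INVERSE_MAP)
g=cv2.convertScaleAbs(o,alpha=2)
for i in range(0,N,50):cv2.line(g,(i,0),(i,8),(0,255,0));cv2.line(g,(0,i),(8,i),(0,255,0))
cv2.imwrite("pics/r1.png",g)
E
```

```text
(no output)
```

View pics/r1.png

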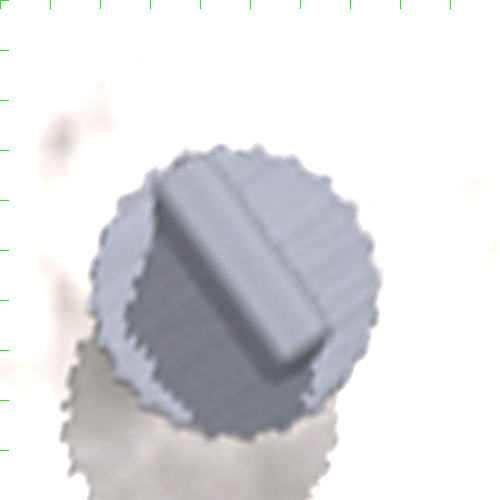

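Emit:
carry_out(deltas="0.001 0 -0.005 0 0 -1 0.094;0.001 0 -0.005 0 0 -1 0.094;0.001 0 -0.005 0 0 -1 0.094;0.001 0 -0.005 0 0 -1 0.094;0.001 0 -0.005 0 0 -1 0.094;0.001 0 -0.005 0 0 -1 0.094;0.001 0.001 -0.005 0 0 -1 0.094;0.001 0.001 -0.005 0 0 -1 0.094;0 0 -0.005 0 0 -1 0.094;0 0 -0.005 0 0 -1 0.094;0 0 -0.005 0 0 -1 0.094;0 0 -0.005 0 0 -1 0.094;0 0 -0.005 0 0 -1 0.094;0 0 -0.005 0 0 -1 0.094;0 0 -0.005 0 0 -1 0.094;0 0 -0.005 0 0 -1 0.094;0 0 -0.005 0 0 -1 0.094;0 0 -0.005 0 0 -1 0.094;0 0 -0.005 0 0 -1 0.094;0 0 -0.005 0 0 -1 0.094")

```text
time_s: 4.05
tool_pos: [0.504, 0.2604, 0.3049]
eef_rot: [-0.0, 0.851, 0.525, 0.0]
wrist_force: [0.1, -0.1, 0.2]
gripper_width: 0.0939
grip_force: 0.0
```

Emit:
carry_out(deltas="0 0 0 0 0 -1 0.094;0 0 0 0 0 -1 0.094;0 0 0 0 0 -1 0.094;0 0 0 0 0 -1 0.094;0 0 0 0 0 -1 0.094;0 0 0 0 0 -0.5 0.094;0 0 0 0 0 0 0.094;0 0 0 0 0 0 0.094")

```text
time_s: 4.85
tool_pos: [0.5044, 0.2599, 0.305]
eef_rot: [-0.0, 0.951, 0.309, 0.0]
wrist_force: [0.9, 0.1, -0.1]
gripper_width: 0.0935
grip_force: 0.0
```

```bash
cat >> h.py <<'E'
def rect(c,im,x0,y0,z,S,name,N=500,a=2):
    H=cv2.getPerspectiveTransform(np.float32([[0,0],[N,0],[N,N],[0,N]]),np.float32([proj(c,[x0+dx*N*S/2,y0+dy*N*S/2,z]) for dx,dy in((1,1),(1,-1),(-1,-1),(-1,1))]))
    o=cv2.convertScaleAbs(cv2.warpPerspective(im[:,:,::-1],H,(N,N),flags=cv2.INTER_CUBIC|cv2.WARP_INVERSE_MAP),alpha=a)
    for i in range(0,N,50):cv2.line(o,(i,0),(i,8),(0,255,0));cv2.line(o,(0,i),(8,i),(0,255,0))
    cv2.imwrite(f"pics/{name}.png",o)
E
python3 - <<'E'
from h import *
s=bot.observe();print(s["time_s"],s["tool_pos"],s["eef_rot"],s["joint_pos"])
from scipy.spatial.transform import Rotation as R
q=s["eef_rot"];M=R.from_quat([q[1],q[2],q[3],q[0]]).as_matrix();print(np.degrees(np.arctan2(M[1,1],M[0,1])),M[:,2])
c,im=snap("wrist","w2");print(-np.array(c["R"]).T@c["t"])
rect(c,im,.506,.258,.0525,.0002,"r2")
E
```

```text
4.85 [0.50442727 0.25994804 0.30497844] [-1.25767303e-05  9.50911473e-01  3.09462985e-01  1.76373333e-04] [3.75930295e-01 1.65712576e-01 1.48246607e+00 3.50624998e-06
 1.49306039e+00 1.31746985e+00]
-53.94625931158219 [ 3.27646787e-04  1.33080751e-04 -9.99999937e-01]
[0.57048318 0.30828781 0.28464164]
```

View pics/r2.png

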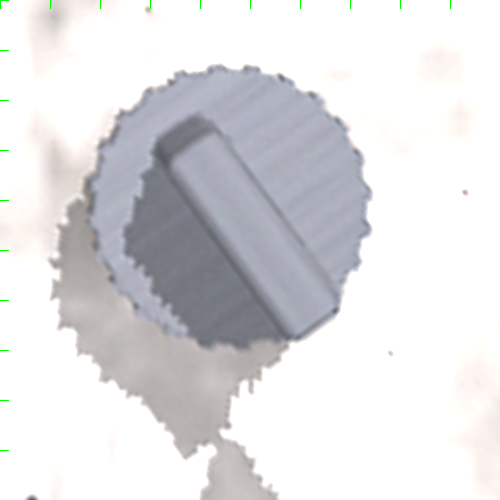

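The bar's centre is at about (255,232) in the rectified view, which gives (0.508, 0.2575) averaged over both looks. Its yaw is 36°, and the tool is aligned with it, so I'll descend and grip.

Emit:
carry_out(deltas="0.0036 -0.0024 -0.02 0 0 0 0.094;0 0 -0.02 0 0 0 0.094;0 0 -0.02 0 0 0 0.094;0 0 -0.01 0 0 0 0.094;0 0 -0.006 0 0 0 0.094;0 0 0 0 0 0 0.094;0 0 0 0 0 0 0.005;0 0 0 0 0 0 0.005;0 0 0 0 0 0 0.005;0 0 0 0 0 0 0.005;0 0 0 0 0 0 0.005;0 0 0 0 0 0 0.005;0 0 0 0 0 0 0.005;0 0 0 0 0 0 0.005", grip_force=25)

```text
time_s: 6.3
tool_pos: [0.5088, 0.2567, 0.2286]
eef_rot: [0.0, 0.951, 0.308, -0.0]
wrist_force: [-0.2, 0.6, -0.6]
gripper_width: 0.0335
grip_force: 0.0
```

Emit:
carry_out(deltas="0 0 0 0 0 0 0.005;0 0 0 0 0 0 0.005;0 0 0 0 0 0 0.005;0 0 0 0 0 0 0.005;0 0 0 0 0 0 0.005")

```text
time_s: 6.8
tool_pos: [0.5088, 0.2566, 0.2286]
eef_rot: [0.0, 0.951, 0.308, -0.0]
wrist_force: [0.3, 0.1, -0.5]
gripper_width: 0.0137
grip_force: 25.0
```

Emit:
carry_out(deltas="0 0 0.03 0 0 0 0.005;0 0 0.04 0 0 0 0.005;0 0 0.04 0 0 0 0.005;0 0 0.04 0 0 0 0.005;0 0 0.05 0 0 0 0.005;0.002 -0.037 0 0 0 0 0.005;0.002 -0.037 0 0 0 0 0.005;0.002 -0.037 0 0 0 0 0.005;0.002 -0.037 0 0 0 0 0.005;0.002 -0.037 0 0 0 0 0.005;0.002 -0.037 0 0 0 0 0.005;0.002 -0.037 0 0 0 0 0.005;0.002 -0.037 0 0 0 0 0.005;0.002 -0.037 0 0 0 0 0.005;0.002 -0.037 0 0 0 0 0.005;0.002 -0.037 0 0 0 0 0.005;0.002 -0.037 0 0 0 0 0.005;0.002 -0.037 0 0 0 0 0.005;0.002 -0.037 0 0 0 0 0.005;0 0 0 0 0 0 0.005")

```text
time_s: 8.8
tool_pos: [0.5364, -0.2655, 0.4268]
eef_rot: [-0.0, 0.952, 0.305, -0.001]
wrist_force: [0.3, -0.2, -1.8]
gripper_width: 0.0138
grip_force: 25.0
```

```bash
python3 - <<'E'
from h import *
s=bot.observe();print(s["time_s"],s["tool_pos"],s["eef_rot"],s["joint_pos"],s["wrist_force"],s["gripper_width"])
c,im=snap("wrist","w3");print(-np.array(c["R"]).T@c["t"])
for k in("gearbox","neck_mouth"):
  for d in bot.regions_of(k,"wrist")[:2]:
    m=d["pixels"];ys,xs=np.nonzero(m);print(k,d["p"],d["bbox"])
E
```

```text
8.8 [ 0.53637083 -0.265499    0.42683178] [-4.54300175e-05  9.52198178e-01  3.05477977e-01 -1.35412979e-03] [-0.553838    0.19382189  1.20743619 -0.00203073  1.74216152  0.39573254] [ 0.31880536 -0.18943029 -1.81910146] 0.013795237669403063
[ 0.60277048 -0.21770541  0.40624376]
gearbox 0.71 [191.1, 3.5, 331.8, 157.5]
neck_mouth 0.84 [188.9, 3.2, 332.9, 158.5]
```

View pics/w3.png

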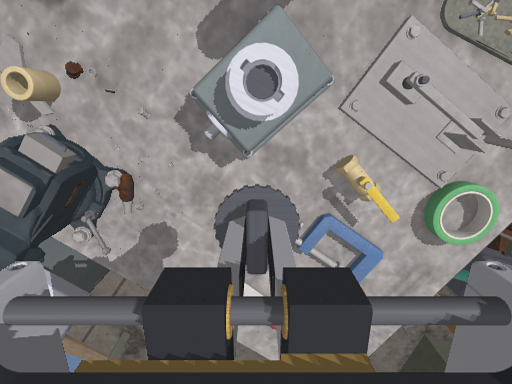

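The neck is in clear view at (263,81), and the slots show in its bore. The stub at (215,127) marks the casing's -x side. I'll rectify at mouth height.

```bash
python3 - <<'E'
from h import *
im=cv2.imread("pics/w3.png")[:,:,::-1];c=bot.calibration("wrist")
p=ray(c,263,81,.09);print(p)
print([ray(c,u,v,.06).round(3) for u,v in((279,7),(332,78),(249,153),(193,92))])
x,y=p[:2].round(3);print(x,y)
rect(c,im,x,y,.09,.0002,"r3",a=1.6)
E
```

```text
[ 0.63038443 -0.20029864  0.09      ]
[array([ 0.705, -0.168,  0.06 ]), array([ 0.684, -0.264,  0.06 ]), array([ 0.553, -0.236,  0.06 ]), array([ 0.573, -0.138,  0.06 ])]
0.63 -0.2
```

View pics/r3.png

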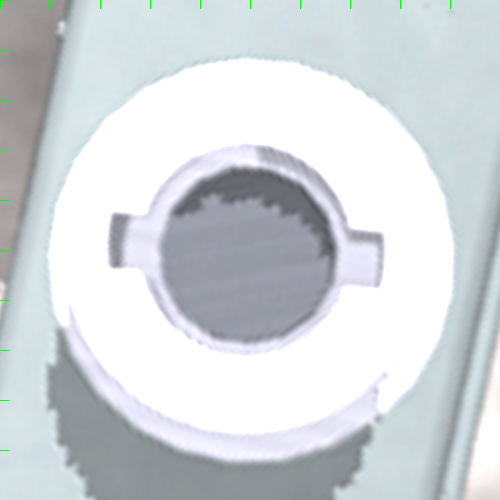

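The slots in the rectified view are at (110,240) and (383,260), so the entry is at about 85.8° world yaw. The casing yaw is -12.4°, and -12.4 + 75 + 23 agrees with that. The mouth is at (0.6306, -0.1994). Next I'll check where the cap sits in the grip.

```bash
python3 - <<'E'
from h import *
s=bot.observe();c=bot.calibration("wrist");t=s["tool_pos"]
a=np.radians(35.5)
for z in(.2247,.2187):
  for u,v in((257,184),(214,215),(300,215)):
    d=ray(c,u,v,z)[:2]-t[:2];print(z,u,"along",(d@[np.cos(a),np.sin(a)]).round(4),"perp",(d@[-np.sin(a),np.cos(a)]).round(4))
E
```

```text
0.2247 257 along 0.0319 perp 0.0007
0.2247 214 along 0.0085 perp 0.0316
0.2247 300 along 0.009 perp -0.0304
0.2187 257 along 0.0302 perp 0.0007
0.2187 214 along 0.0061 perp 0.0326
0.2187 300 along 0.0066 perp -0.0314
```

Emit:
carry_out(deltas="0.0094 0.0066 0 0 0 1 0.005;0.0094 0.0066 0 0 0 1 0.005;0.0094 0.0066 0 0 0 1 0.005;0.0094 0.0066 0 0 0 1 0.005;0.0094 0.0066 0 0 0 1 0.005;0.0094 0.0066 -0.01 0 0 1 0.005;0.0094 0.0066 -0.01 0 0 1 0.005;0.0094 0.0066 -0.01 0 0 1 0.005;0.0094 0.0066 -0.01 0 0 1 0.005;0.0094 0.0066 -0.01 0 0 1 0.005;0 0 -0.01 0 0 0 0.005;0 0 -0.01 0 0 0 0.005;0 0 -0.01 0 0 0 0.005;0 0 -0.01 0 0 0 0.005;0 0 0 0 0 0 0.005;0 0 0 0 0 0 0.005")

```text
time_s: 10.55
tool_pos: [0.6305, -0.1956, 0.3385]
eef_rot: [-0.0, 0.732, 0.681, -0.0]
wrist_force: [0.2, -0.6, -1.6]
gripper_width: 0.0136
grip_force: 25.0
```

```bash
cat >> h.py <<'E'
def st():
    s=bot.observe();q=s["eef_rot"]
    print(s["time_s"],"pos",np.round(s["tool_pos"],4),"yaw_y",np.degrees(2*np.arctan2(q[2],q[1]))-90,"F",np.round(s["wrist_force"],1),"T",np.round(s["torque"],2),s["gripper_width"]);return s
E
python3 - <<'E'
from h import *
st();c,im=snap("wrist","w4")
rect(c,im,.6306,-.1994,.09,.0002,"r4",a=1.6)
E
```

```text
10.55 pos [ 0.6305 -0.1956  0.3385] yaw_y -4.148626087963123 F [ 0.2 -0.6 -1.6] T [-0.05  0.03 -0.  ] 0.013640474215018086
```

View pics/w4.png

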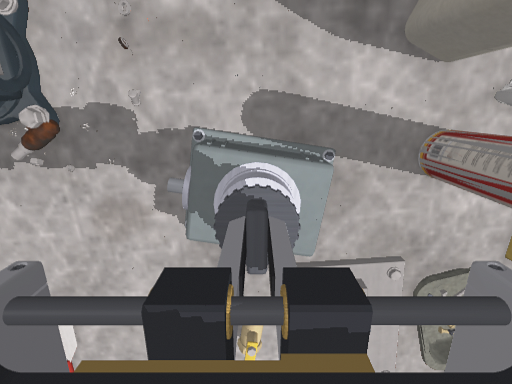

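The cap is centred in the grip to within about 1 mm. I'll correct y and descend to the mouth.

Emit:
carry_out(deltas="0 -0.002 -0.005 0 0 0 0.005;0 -0.002 -0.005 0 0 0 0.005;0 0 -0.005 0 0 0 0.005;0 0 -0.003 0 0 0 0.005;0 0 0 0 0 0 0.005;0 0 0 0 0 0 0.005")

```text
time_s: 11.2
tool_pos: [0.6308, -0.1993, 0.3205]
eef_rot: [-0.0, 0.732, 0.681, -0.0]
wrist_force: [0.1, -0.1, -2.3]
gripper_width: 0.0139
grip_force: 25.0
```

```bash
python3 - <<'E'
from h import *
s=st();c,im=snap("wrist","w5");t=s["tool_pos"]
# outer rim of the neck mouth in front of the cap, along several columns
g=im.mean(2)
for u in(235,245,257,267,277): print(u,[int(x) for x in g[150:200:2,u]])
print([(v,(ray(c,257,v,.09)-t)[:2].round(4)) for v in(155,160,165,170,175,180)])
E
```

```text
11.2 pos [ 0.6308 -0.1993  0.3205] yaw_y -4.100396021847459 F [ 0.1 -0.1 -2.3] T [-0.05  0.07 -0.  ] 0.01391752145897085
235 [129, 136, 144, 147, 147, 147, 147, 110, 109, 155, 153, 154, 144, 152, 130, 128, 127, 153, 156, 162, 61, 70, 76, 72, 71]
245 [101, 131, 140, 147, 149, 149, 143, 228, 231, 176, 131, 159, 128, 128, 124, 155, 157, 161, 51, 107, 103, 103, 109, 71, 73]
257 [78, 103, 131, 139, 146, 147, 221, 226, 229, 146, 226, 146, 124, 120, 195, 229, 183, 79, 100, 104, 103, 102, 107, 108, 72]
267 [76, 78, 110, 132, 139, 147, 144, 228, 226, 227, 169, 235, 124, 120, 114, 223, 227, 210, 56, 106, 104, 102, 107, 107, 106]
277 [75, 78, 84, 122, 135, 143, 149, 149, 176, 229, 227, 228, 173, 229, 146, 132, 129, 225, 227, 210, 66, 103, 108, 107, 106]
[(155, array([0.0034, 0.0481])), (160, array([0.0031, 0.0442])), (165, array([0.0028, 0.0403])), (170, array([0.0025, 0.0363])), (175, array([0.0022, 0.0322])), (180, array([0.0019, 0.0282]))]
```

Emit:
carry_out(deltas="0 0 -0.002 0 0 0 0.005;0 0 -0.002 0 0 0 0.005;0 0 -0.002 0 0 0 0.005;0 0 -0.001 0 0 0 0.005;0 0 0 0 0 0 0.005")

```text
time_s: 11.75
tool_pos: [0.6305, -0.2001, 0.3154]
eef_rot: [0.001, 0.732, 0.681, -0.0]
wrist_force: [-3.2, -1.8, 5.4]
gripper_width: 0.0137
grip_force: 25.0
```

```bash
python3 -c "
from h import *
st()"
```

```text
11.75 pos [ 0.6305 -0.2001  0.3154] yaw_y -4.145100409167711 F [-3.2 -1.8  5.4] T [-0.63  0.7  -0.02] 0.01370793142084019
```

Contact came about 2.8 mm earlier than expected, and the moment points to the lug on the -y side. I'll take one composite look to see whether the cap is tilted.

```bash
python3 - <<'E'
from h import *
c,im=snap("wrist","w6");s=st();t=s["tool_pos"]
cs,im2=snap("scene","s6")
u,v=map(int,proj(cs,[.63,-.2,.11]))
A=cv2.resize(im[140:265,180:340],(640,500),interpolation=cv2.INTER_CUBIC) 
B=cv2.resize(im2[v-38:v+38,u-12-38:u+38],None,fx=6.58,fy=6.58,interpolation=cv2.INTER_CUBIC)[:500]
B=B[:500]
A=A[:B.shape[0]]
o=np.hstack([A,B]);o=cv2.resize(o,(790,int(o.shape[0]*790/o.shape[1])))
cv2.imwrite("pics/c6.png",cv2.convertScaleAbs(o[:,:,::-1],alpha=1.3))
E
```

```text
11.8 pos [ 0.6305 -0.2001  0.3153] yaw_y -4.145073201862914 F [-2.7 -3.   6.2] T [-0.64  0.73  0.04] 0.01382425942844253
```

View pics/c6.png

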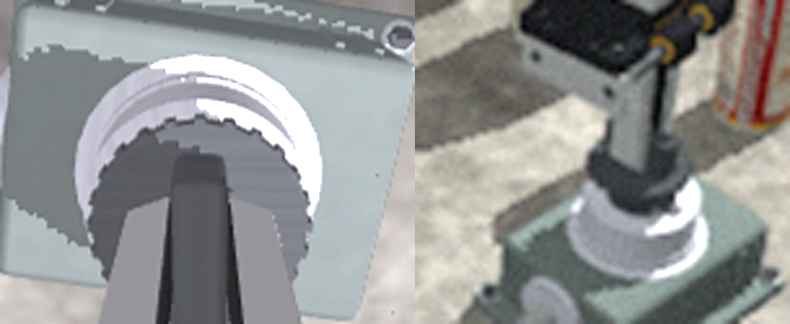

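The cap is upright. The side force of (-3,-2.4) N and the early contact fit the chamfer riding on the +x+y rim, so I'll shift about 4 mm along that force.

Emit:
carry_out(deltas="0 0 0.002 0 0 0 0.005;-0.0015 -0.001 0 0 0 0 0.005;-0.0015 -0.001 0 0 0 0 0.005;0 0 -0.001 0 0 0 0.005;0 0 -0.001 0 0 0 0.005;0 0 0 0 0 0 0.005;0 0 0 0 0 0 0.005")

```text
time_s: 12.55
tool_pos: [0.6282, -0.2013, 0.3146]
eef_rot: [0.001, 0.732, 0.681, 0.001]
wrist_force: [3.4, -1.6, 3.1]
gripper_width: 0.0138
grip_force: 25.0
```

```bash
python3 -c "
from h import *
st()"
```

```text
12.55 pos [ 0.6282 -0.2013  0.3146] yaw_y -4.096697636589326 F [ 3.4 -1.6  3.1] T [-0.44 -0.63 -0.  ] 0.01384103643502937
```

Emit:
carry_out(deltas="0.0013 -0.0015 0 0 0 0 0.005;0 0 0 0 0 0 0.005;0 0 0 0 0 0 0.005")

```text
time_s: 12.85
tool_pos: [0.629, -0.2028, 0.3132]
eef_rot: [-0.0, 0.732, 0.681, -0.0]
wrist_force: [1.7, -2.2, 2.0]
gripper_width: 0.014
grip_force: 25.0
```

```bash
python3 -c "
from h import *
st()"
```

```text
12.85 pos [ 0.629  -0.2028  0.3132] yaw_y -4.103654025270657 F [ 1.7 -2.2  2. ] T [-0.25 -0.32 -0.03] 0.013989283935885164
```

Emit:
carry_out(deltas="0.0005 -0.0012 -0.001 0 0 0 0.005;0 0 -0.001 0 0 0 0.005;0 0 0 0 0 0 0.005;0 0 0 0 0 0 0.005")

```text
time_s: 13.25
tool_pos: [0.6293, -0.2041, 0.3103]
eef_rot: [-0.001, 0.732, 0.681, -0.001]
wrist_force: [1.4, -1.5, -2.7]
gripper_width: 0.0141
grip_force: 25.0
```

```bash
python3 -c "
from h import *
st()"
```

```text
13.25 pos [ 0.6293 -0.2041  0.3103] yaw_y -4.1093134863980225 F [ 1.4 -1.5 -2.7] T [-0.36 -0.2  -0.03] 0.014106739249334529
```

The lugs have passed the lip top with no vertical load, so the cap is in its slots. I'll keep pressing gently.

Emit:
carry_out(deltas="0.0003 -0.0005 -0.001 0 0 0 0.005;0 0 -0.0015 0 0 0 0.005;0 0 -0.0015 0 0 0 0.005;0 0 0 0 0 0 0.005")

```text
time_s: 13.65
tool_pos: [0.6297, -0.2043, 0.3078]
eef_rot: [-0.0, 0.732, 0.681, -0.0]
wrist_force: [-0.5, -0.6, -1.8]
gripper_width: 0.0138
grip_force: 25.0
```

```bash
python3 -c "
from h import *
st()"
```

```text
13.65 pos [ 0.6297 -0.2043  0.3078] yaw_y -4.090806038157297 F [-0.5 -0.6 -1.8] T [-0.07  0.04  0.01] 0.01377169674188797
```

Emit:
carry_out(deltas="0 0 -0.002 0 0 0 0.005;0 0 -0.002 0 0 0 0.005;0 0 -0.002 0 0 0 0.005;0 0 -0.001 0 0 0 0.005;0 0 -0.001 0 0 0 0.005;0 0 0 0 0 0 0.005")

```text
time_s: 14.25
tool_pos: [0.6299, -0.2044, 0.3001]
eef_rot: [0.0, 0.732, 0.681, 0.0]
wrist_force: [-2.2, 1.5, 5.1]
gripper_width: 0.0138
grip_force: 25.0
```

```bash
python3 -c "
from h import *
st()"
```

```text
14.25 pos [ 0.6299 -0.2044  0.3001] yaw_y -4.096604769012089 F [-2.2  1.5  5.1] T [ 0.34  0.58 -0.06] 0.013802798806389814
```

Emit:
carry_out(deltas="-0.0003 0.0002 -0.001 0 0 0 0.005;0 0 0 0 0 0 0.005;0 0 0 0 0 -0.6 0.005;0 0 0 0 0 -0.6 0.005;0 0 0 0 0 -0.6 0.005;0 0 0 0 0 -0.6 0.005;0 0 0 0 0 -0.6 0.005")

```text
time_s: 14.95
tool_pos: [0.6299, -0.205, 0.2995]
eef_rot: [0.002, 0.815, 0.579, 0.0]
wrist_force: [-0.9, -0.6, 5.5]
gripper_width: 0.0138
grip_force: 25.0
```

```bash
python3 -c "
from h import *
st()"
```

```text
14.95 pos [ 0.6299 -0.205   0.2995] yaw_y -19.24354472220209 F [-0.9 -0.6  5.5] T [-0.13  0.27  0.02] 0.013798490942742154
```

The cap is turning freely, so I'll continue.

Emit:
carry_out(deltas="0 0 0 0 0 -0.8 0.005;0 0 0 0 0 -0.8 0.005;0 0 0 0 0 -0.8 0.005;0 0 0 0 0 -0.8 0.005;0 0 0 0 0 -0.8 0.005;0 0 0 0 0 -0.8 0.005;0 0 0 0 0 -0.8 0.005;0 0 0 0 0 -0.8 0.005;0 0 0 0 0 -0.8 0.005;0 0 0 0 0 -0.8 0.005;0 0 0 0 0 -0.8 0.005;0 0 0 0 0 -0.8 0.005;0 0 0 0 0 -0.8 0.005;0 0 0 0 0 0 0.005")

```text
time_s: 16.35
tool_pos: [0.6298, -0.2051, 0.2994]
eef_rot: [0.001, 0.986, 0.164, 0.001]
wrist_force: [-0.3, -1.3, 5.3]
gripper_width: 0.0138
grip_force: 25.0
```

```bash
python3 -c "
from h import *
st()"
```

```text
16.35 pos [ 0.6298 -0.2051  0.2994] yaw_y -71.13473720856814 F [-0.3 -1.3  5.3] T [-0.2   0.34 -0.02] 0.013762694118204624
```

Emit:
carry_out(deltas="0 0 0 0 0 -0.5 0.005;0 0 0 0 0 -0.5 0.005;0 0 0 0 0 -0.5 0.005;0 0 0 0 0 0 0.005")

```text
time_s: 16.75
tool_pos: [0.6298, -0.205, 0.2994]
eef_rot: [0.001, 0.995, 0.099, 0.001]
wrist_force: [-1.0, -0.5, 4.7]
gripper_width: 0.0135
grip_force: 25.0
```

```bash
python3 -c "
from h import *
st()"
```

```text
16.75 pos [ 0.6298 -0.205   0.2994] yaw_y -78.58501082509608 F [-1.  -0.5  4.7] T [-0.16  0.36 -0.03] 0.013521792737424548
```

Emit:
carry_out(deltas="0 0 0 0 0 -0.3 0.005;0 0 0 0 0 0 0.005")

```text
time_s: 16.95
tool_pos: [0.6298, -0.205, 0.2993]
eef_rot: [0.001, 0.996, 0.087, 0.001]
wrist_force: [-0.9, -1.3, 5.9]
gripper_width: 0.0136
grip_force: 25.0
```

```bash
python3 -c "
from h import *
st()"
```

```text
16.95 pos [ 0.6298 -0.205   0.2993] yaw_y -80.06076876222835 F [-0.9 -1.3  5.9] T [-0.13  0.39  0.04] 0.013632552005256291
```

Emit:
carry_out(deltas="0 0 0 0 0 -0.3 0.005;0 0 0 0 0 0 0.005")

```text
time_s: 17.15
tool_pos: [0.6298, -0.205, 0.2993]
eef_rot: [0.001, 0.997, 0.074, 0.001]
wrist_force: [-1.0, -0.6, 4.7]
gripper_width: 0.0142
grip_force: 25.0
```

```bash
python3 -c "
from h import *
st()"
```

```text
17.15 pos [ 0.6298 -0.205   0.2993] yaw_y -81.56012895747702 F [-1.  -0.6  4.7] T [-0.14  0.36  0.  ] 0.014162909485882976
```

Emit:
carry_out(deltas="0 0 0 0 0 -0.3 0.005;0 0 0 0 0 0 0.005")

```text
time_s: 17.35
tool_pos: [0.6298, -0.2051, 0.2993]
eef_rot: [0.001, 0.998, 0.061, 0.001]
wrist_force: [-0.9, -2.2, 5.4]
gripper_width: 0.0136
grip_force: 25.0
```

```bash
python3 -c "
from h import *
st()"
```

```text
17.35 pos [ 0.6298 -0.2051  0.2993] yaw_y -83.0545629985798 F [-0.9 -2.2  5.4] T [-0.3   0.26  0.09] 0.013587776492784472
```

Emit:
carry_out(deltas="0 0 0 0 0 -0.3 0.005;0 0 0 0 0 0 0.005")

```text
time_s: 17.55
tool_pos: [0.6298, -0.2052, 0.2993]
eef_rot: [0.001, 0.999, 0.048, 0.001]
wrist_force: [-0.7, -2.2, 4.5]
gripper_width: 0.0138
grip_force: 25.2
```

```bash
python3 -c "
from h import *
st()"
```

```text
17.55 pos [ 0.6298 -0.2052  0.2993] yaw_y -84.53758294343626 F [-0.7 -2.2  4.5] T [-0.48  0.3   0.5 ] 0.013779501053777737
```

The stop shows as a torque of 0.5 Nm at about -83°. I'll back off 4° and let the cap rise into the notches.

Emit:
carry_out(deltas="0 0 0 0 0 0.4 0.005;0 0 0 0 0 0.4 0.005;0 0 0 0 0 0 0.005;0 0 0.001 0 0 0 0.005;0 0 0.001 0 0 0 0.005;0 0 0.001 0 0 0 0.005;0 0 0.001 0 0 0 0.005;0 0 0 0 0 0 0.005")

```text
time_s: 18.35
tool_pos: [0.6298, -0.2046, 0.3029]
eef_rot: [0.0, 0.997, 0.082, 0.001]
wrist_force: [2.5, -2.2, 3.8]
gripper_width: 0.0135
grip_force: 25.0
```

```bash
python3 -c "
from h import *
st()"
```

```text
18.35 pos [ 0.6298 -0.2046  0.3029] yaw_y -80.60690346002004 F [ 2.5 -2.2  3.8] T [-0.64 -0.29  0.02] 0.013536096664303379
```

Emit:
carry_out(deltas="0 0 0.001 0 0 0 0.005;0 0 0.001 0 0 0 0.005;0 0 0.001 0 0 0 0.005;0 0 0 0 0 0 0.005")

```text
time_s: 18.75
tool_pos: [0.6299, -0.2046, 0.3042]
eef_rot: [0.0, 0.997, 0.082, 0.0]
wrist_force: [5.3, -3.7, -2.0]
gripper_width: 0.0137
grip_force: 25.0
```

```bash
python3 -c "
from h import *
st()"
```

```text
18.75 pos [ 0.6299 -0.2046  0.3042] yaw_y -80.60487987062308 F [ 5.3 -3.7 -2. ] T [-0.98 -0.8   0.05] 0.013672601585019293
```

The cap stopped at 11.6 mm above the mouth, which is the locked height. I'll relax the pull and release.

Emit:
carry_out(deltas="0 0 -0.001 0 0 0 0.005;0 0 0 0 0 0 0.005;0 0 0 0 0 0 0.06;0 0 0 0 0 0 0.06;0 0 0 0 0 0 0.06;0 0 0 0 0 0 0.06;0 0 0 0 0 0 0.06;0 0 0 0 0 0 0.06;0 0 0.02 0 0 0 0.06;0 0 0.04 0 0 0 0.06;0 0 0.04 0 0 0 0.06;-0.03 0 0.02 0 0 0 0.06;-0.03 0 0 0 0 0 0.06;-0.02 0 0 0 0 0 0.06;0 0 0 0 0 0 0.06;0 0 0 0 0 0 0.06")

```text
time_s: 20.35
tool_pos: [0.5496, -0.2043, 0.425]
eef_rot: [0.0, 0.997, 0.082, 0.001]
wrist_force: [-0.0, 0.5, 0.3]
gripper_width: 0.06
grip_force: 0.0
```

```bash
python3 - <<'E'
from h import *
s=st();c,im=snap("wrist","w7")
rect(c,im,.63,-.2045,.128,.0002,"r7",a=1.5)
E
```

```text
20.35 pos [ 0.5496 -0.2043  0.425 ] yaw_y -80.62042112605448 F [-0.   0.5  0.3] T [-0.07  0.1   0.03] 0.059984975497543815
```

View pics/r7.png

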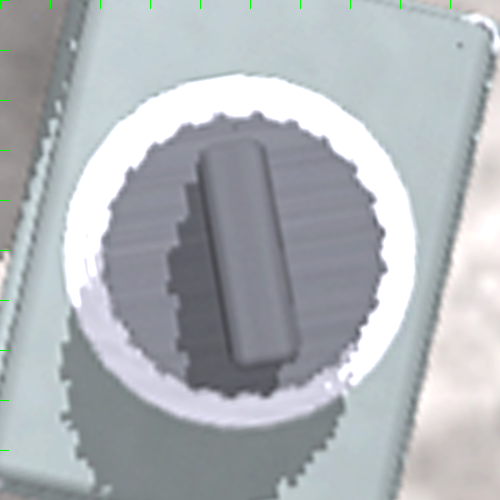

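The cap sits level and centred in the neck at about (243,253). Its bar is at about +9°, roughly 22° (0.38 rad) from the neck's x axis, which is within the limit. The gripper is clear, so I'll hand in.

```bash
python3 -c "
from workcell import bot
print(bot.sign_off())"
```

```text
the job is handed in; nothing more can be done
None
```

The filler cap is in the neck, turned to its stop, risen to its locked height (about 11.6 mm above the mouth) and released; the job was handed in at about 20 s, with wrist-force readings under 10 N throughout, but hand-in returned no verdict.

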